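# Tip seed packets out of the caddy into a tray

## Task

Get the three seed packets out of the green tip-out caddy and into the black tray without touching the packets or the caddy's flap. Set the tape measure aside, standing upright on the bench, and put the tray flat on the bench in its place, right under the caddy's mouth; then push the caddy's top bar over just far enough (at most 50 degrees) that the flap swings open by itself and the packets slide out, and ease the caddy gently back to level. In the end all three packets lie in the tray on the bench, the flap is shut, and the paint tin, the tape roll and the clay pot stand where they were.

Things in the scene. Friction and masses are not known exactly. Their poses are not given: they have to be found in the camera images.
- stand: dark steel stand, fixed to the bench, 115 (x) x 134 (y) mm base and two side cheeks 110 mm high, that carries the green caddy between the cheeks; origin on the bench top, in the middle under the caddy; x points to the caddy's back, -x the way its mouth faces and the packets slide out, z up. The whole, caddy included, reaches from x = -71 mm (flap) to +76 mm and y = +-69 mm; top bar highest, at 199 mm
- caddy (a joint): tilt of the green caddy about the stand's pivot in rad: 0 level (rest), grows as the mouth dips, stop at 1.25. Weighted at the back: it falls back when let go; 2 to 4 N at the bar tip it. Box, inside 130 x 92 x 50 mm, see-through top, slippery floor: the packets start to slide at 0.25 to 0.45 rad and have left in a second or two at 0.6 to 0.8 rad; in the tray their undersides are at most 26 mm up
- caddy_hinge (a point): middle of the caddy's pivot axis, at x = -20 mm, z = 90 mm in the stand's frame; axes turn with the caddy
- tip_bar (a point): middle of the caddy's top bar: rubber-sleeved, 17 mm thick, parallel to the stand's y, 86 mm long, sleeve 66 mm long, on two thin end posts; at rest 30 mm behind (stand's +x) and 100 mm above the pivot, so at height 190 mm, and 56 mm clear above the caddy's top. Push it toward the stand's -x from behind with a shut gripper; it moves about 75 mm forward for 0.75 rad, hardly changing height
- flap (a joint): opening of the green flap with the yellow plate, hung from the top edge of the caddy's mouth, in rad relative to the caddy: 0 shut. It hangs freely, 55 mm long and 96 mm wide, leans out 0.24 rad at its foot when shut, and starts to open by its own weight when the caddy is tipped over 0.24 rad
- flap_edge (a point): middle of the flap's free lower edge; at rest at x = -71 mm, height 78 mm in the stand's frame, at 0.75 rad of tilt about 40 mm above the bench
- landing (a point): point on the bench 137 mm in front of the stand's origin (stand's -x), where the tray's middle belongs, tray's x along the stand's x, its low lip then under the mouth. Flap and mouth overhang that end by 24 mm, their underside 74 mm above the bench: slide the tray in low from the front, do not lower it straight down. 15 mm off still catches the packets. Axes as the stand's
- tray: black open tray, outside 180 (x) x 150 (y) mm, 4 mm thick, side walls 25 mm high, a 38 mm wall at its -x end and only a 9 mm lip at its +x end (the end that belongs under the mouth), smooth slippery floor, loose, about 0.2 to 0.4 kg; origin in the middle of its underside, z up
- tray_handle (a point): middle of the tray's orange carrying handle, a fixed bar right across the tray on two side posts: 158 mm long (tray's y), 12 mm thick (tray's x), 14 mm high; it lies 20 mm from the tray's middle along its -x and 109 mm above its underside, with 98 mm of air under it, where the packets slide through. Axes as the tray's
- packet_1: flat seed packet with a red flower picture, 112 (x) x 82 (y) x 10 mm, starting in the caddy, its x along the stand's x; origin in the middle of its underside, z through its thickness
- packet_2: flat seed packet with a green flower picture, 112 (x) x 82 (y) x 10 mm, starting in the caddy, its x along the stand's x; origin in the middle of its underside, z through its thickness
- packet_3: flat seed packet with a yellow flower picture, 112 (x) x 82 (y) x 10 mm, starting in the caddy, its x along the stand's x; origin in the middle of its underside, z through its thickness
- tape_measure: yellow tape measure standing on its narrow edge, 38 (x) x 82 (y) x 64 (z) mm, 0.17 to 0.34 kg, starting where the tray belongs; origin under it; the middle of its case lies 5 mm from the origin along its +y; grasp it across its x
- paint_tin: bystander: closed round paint tin, 77 mm across, 76 mm high, loose; origin in the middle of its underside
- tape_roll: bystander: roll of brown tape lying flat, 94 mm across, 48 mm high, loose; origin in the middle of its underside
- clay_pot_a: bystander: small clay flower pot, 74 mm across, 65 mm high, loose; origin in the middle of its underside
- bench_vise: blue bench vise bolted to the front of the bench; origin in the middle of its underside. Its body reaches x = -66 to +109 mm and y = +-60 mm and up to 160 mm above the bench, its foot y = +-91 mm between x = +15 and +84 mm, 20 mm high (its x is the world's x); its screw bar stands out toward the robot
- drawer_cabinet: grey cabinet of small drawers at the back of the bench; origin in the middle of its underside, 171 (x) x 316 (y) x 215 mm, standing square to the world axes, its upper middle drawer 35 mm out
- clay_trough: brown planter trough at the back right of the bench, 240 (world x) x 130 (world y) mm, 120 mm high; origin in the middle of its underside
Not all that is in view belongs to the job. Leave any turquoise look-alike of the tape_measure alone.

How it is judged:
On the way:
1. the caddy is tipped and its flap has swung open (value of joint caddy above 0.35 rad and value of joint flap above 0.08 rad), for 0.1 s.
At the end, for the whole second after the job is handed in: each packet flat (0.35 rad) in the tray, its middle within 60 mm (x) and 45 mm (y) of the tray's middle and under 45 mm up; caddy level (0.06 rad), flap shut (0.1 rad); tray flat on the bench (6 mm, 0.06 rad); tape measure upright on the bench (0.15 rad); all at rest (x of packet_1 in the frame of tray between -0.06 and 0.06 m and y of packet_1 in the frame of tray between -0.045 and 0.045 m and z of each of packet_1, packet_2, packet_3 in the frame of tray below 0.045 m and angle between the z axis of each of packet_1, packet_2, packet_3 and the z axis of tray, either way round below 0.35 rad and linear speed of each of packet_1, packet_2, packet_3, tray, tape_measure below 0.02 m/s and x of packet_2 in the frame of tray between -0.06 and 0.06 m and y of packet_2 in the frame of tray between -0.045 and 0.045 m and x of packet_3 in the frame of tray between -0.06 and 0.06 m and y of packet_3 in the frame of tray between -0.045 and 0.045 m and value of joint caddy below 0.06 rad and value of joint flap below 0.1 rad and height (world z) of each of tray, tape_measure below 0.006 m and angle between tray's own z axis and vertical below 0.06 rad and height (world z) of tape_measure above -0.01 m and angle between tape_measure's own z axis and vertical below 0.15 rad); the robot touches nothing.
It fails at once if the caddy is tipped beyond 0.96 rad (55 degrees) (value of joint caddy above 0.96 rad).
It fails at once if the caddy is let fall back (faster than 3 rad/s) (velocity of joint caddy below -3 rad/s).
It fails at once if the robot touches the flap with more than 1 N (contact force between any of the fingers, the arm and flap above 1 N).
It fails at once if the robot touches a packet with more than 1 N (contact force between any of the fingers, the arm and packet_1 above 1 N or contact force between any of the fingers, the arm and packet_2 above 1 N or contact force between any of the fingers, the arm and packet_3 above 1 N).
It fails at once if paint tin, tape roll or clay pot moved by more than 20 mm or tipped (distance of any of paint_tin, tape_roll, clay_pot_a from where it was at the start of the episode above 0.02 m or angle between any of paint_tin, tape_roll, clay_pot_a's own z axis and vertical above 0.2 rad).
It also fails if it takes over 72 s, if anything falls off the work surface, if the arm or the gripper's body presses on something with over 40 N, if the wrist force passes 120 N, or if a joint passes its speed limit or range.

## Robot

A 7-joint arm with a two-finger parallel gripper is mounted at the origin on a cart in front of the work surface, level with it; the furniture and walls round the work are solid. World frame = base frame: x ahead of the robot, y to its left, z up, the work surface at z = 0. Lengths are in m, angles in rad, forces in N, time in s.
With the tool pointing down it reaches from about 0.425 to 0.875 m from the base axis. Payload 9.9 kg.
Tool frame: the origin (TCP) lies between the finger pads; the fingertips stand 22 mm ahead of it and the grasp point (between the pads) lies 3 mm ahead of it; z points along the fingers, y is the line along which they close (so a half turn about z gives the same grasp; the last joint's range is limited). The gripper opens to 85 mm and grips with 20 to 120 N. Pads are 22 mm wide; open, the fingers measure 114 mm over their backs; the gripper's body (76 mm by 85 mm) begins 54 mm behind the grasp point. The pads swing forward as they close: fully open they stand 13 mm farther back than shut.
Start: joints at [-1.374, 0.576, 0.025, 1.437, -0.015, 1.129, -0.057], TCP at [0.187, 0.649, 0.253] pointing down, gripper open.
Joint ranges: [-2.76, 2.76], [-0.34, 2.15], [-1.52, 1.57], [0.19, 2.46], [-1.09, 4.23], [0.17, 1.99], [-2.82, 2.82]. Speed limits (rad/s): [2.22, 2.22, 3.01, 3.01, 3.14, 3.14, 3.14].

## Interface

Orientations are given as [roll, pitch, yaw] about the fixed x, y, z axes, in that order (R = Rz(yaw) Ry(pitch) Rx(roll)).
In Python, from plant import env gives the robot as it stands.
- The arm moves only by the tool step_arm, never from a script. Its arguments are lists of equal length, an entry for each row: "gripper": the finger opening in mm, from 0 to 85.4; "slide": the shift along the tool's x, y, z in mm, a list of three; "delta_rot": the turn, a rotation vector about the tool's x, y, z in rad, a list of three. In form: {"gripper": [gripper, ...], "slide": [[tx, ty, tz], ...], "delta_rot": [[wx, wy, wz], ...]}. A call has 1 to 20 rows; each row is the pose to reach, as a shift and turn from the pose commanded when the call began, along the tool's axes at that moment; what a row does not reach only later rows make up. A row lasts 1/8 s, in which the tool goes at most 62.5 mm and 10.7 degrees, less where a joint would pass 70% of its speed; a pose out of reach is approached as far as the arm can. A call with a gripper value outside its range is refused whole. The fingers move at their own pace and stop on an object; "force" is the grip in N (left out, the last holds). Time passes only in rows, so rows that repeat a pose let the fingers close. It gives the time, the measured TCP pose, the force, the opening and the grip force at its end, in the units of the state.
- env.state(): the state, without advancing time (a new reading comes with each control period).
- env.grab_frame(name): name is "scene" or "top" or "wrist"; returns the picture (420x560x3 uint8, blue, green, red); there is no depth.
- env.camera_model(name): a dict with "fx", "fy", "cx", "cy" (pixels), "T" (4x4, takes a point from camera to world coordinates); the wrist camera has in their place "T_tool_cam" (4x4, takes a point from camera to tool coordinates, whose origin is the TCP and whose axes are the flange's). Camera axes: x right, y up, looking along -z (the intrinsics and any distortion apply to the point x, -y, -z); pixel columns grow to the right and rows downward; lengths in m; the calibration is good to about 2 mm. A picture is of the moment at which its call begins: read the wrist's pose just before it. camera_model takes no time and is no camera call.
- env.job_done(): hands the job in; it is judged then, once.
The state is a dict: "time_s": time; "joints": joint angles; "joint_vel": joint speeds; "joint_efforts": joint torques, N m; "ee_pos": TCP position; "tcp_rot": TCP orientation; "force": force on the tool from outside, world axes, zero at the start; "wrist_torque": the same for the moment, N m; "grip_width": finger opening in m; "finger_force": force on a finger pad.
Only numpy, scipy, OpenCV 4.12 (cv2) and the standard library are available. Lean on these libraries where they do the work, as an engineer would, in place of code of your own. Each camera call takes 0.05 s, during which the arm holds its last target. There are 200 camera calls.

## Working session

There is one attempt and no reset: what is moved stays moved. The work goes in short steps, Python scripts to look and compute and a tool call to move; the robot and the scene stay as the last step left them, time stands still between calls to the robot, and variables do not carry over. Pictures are saved under pics/ and viewed, at most 10 in all, crops included, and the job is handed in when it is done.

Besides the shell and the picture viewer there is one more tool, called after "Request:" in YAML: its name, and indented under it one key for each argument. step_arm: Moves the arm, as the interface text tells. Its arguments: {"type":"object","properties":{"gripper":{"type":"array"},"slide":{"type":"array"},"delta_rot":{"type":"array"},"force":{"type":"number"}},"required":["gripper","slide","delta_rot"]}

```bash
mkdir -p pics; ls
python3 - <<'E'
from plant import env
import cv2,numpy as np
s=env.state();print({k:np.round(v,3).tolist() for k,v in s.items()})
for n in("scene","top"):
    cv2.imwrite(f"pics/{n}0.png",env.grab_frame(n));m=env.camera_model(n);print(n,{k:(np.round(v,4).tolist() if k!='x' else v) for k,v in m.items()})
m=env.camera_model("wrist");print({k:np.round(v,4).tolist() for k,v in m.items()})
E
```

```text
pics
{'time_s': 0.0, 'joints': [-1.374, 0.577, 0.025, 1.438, -0.015, 1.129, -0.056], 'joint_vel': [-0.001, 0.0, 0.002, 0.001, -0.001, -0.001, 0.0], 'joint_efforts': [-0.001, -76.577, 2.25, -28.598, 0.015, 0.013, 0.0], 'ee_pos': [0.187, 0.648, 0.252], 'tcp_rot': [-3.14, 0.0, 2.861], 'force': [-0.426, -0.193, 0.741], 'wrist_torque': [0.024, -0.049, 0.021], 'finger_force': 0.0, 'grip_width': 0.085}
scene {'fx': 449.2622, 'fy': 449.2622, 'cx': 274.2776, 'cy': 210.2586, 'T': [[-0.9846, 0.1501, -0.09, 0.3902], [-0.175, -0.8487, 0.4991, 0.9442], [-0.0014, 0.5072, 0.8618, 1.4721], [0.0, 0.0, 0.0, 1.0]]}
top {'fx': 500.9482, 'fy': 500.9482, 'cx': 281.4231, 'cy': 212.29, 'T': [[0.0252, 0.9784, -0.205, 0.1822], [-0.9997, 0.0256, -0.001, 0.1453], [0.0043, 0.2049, 0.9788, 1.9597], [0.0, 0.0, 0.0, 1.0]]}
{'fx': 309.9291, 'fy': 309.9291, 'cx': 279.7639, 'cy': 214.4518, 'T_tool_cam': [[-0.0009, 0.9583, 0.2858, 0.0717], [1.0, 0.0011, -0.0005, -0.0005], [-0.0008, 0.2858, -0.9583, -0.1216], [0.0, 0.0, 0.0, 1.0]]}
```

View pics/top0.png

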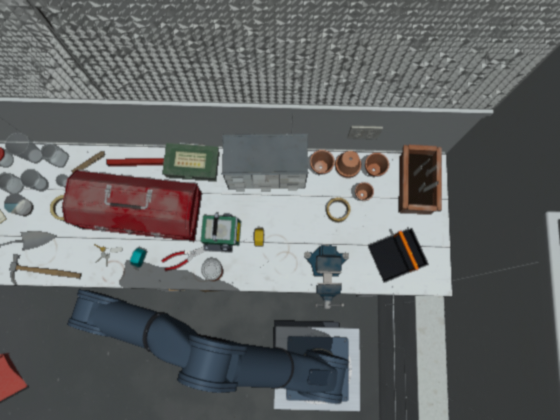

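View pics/scene0.png

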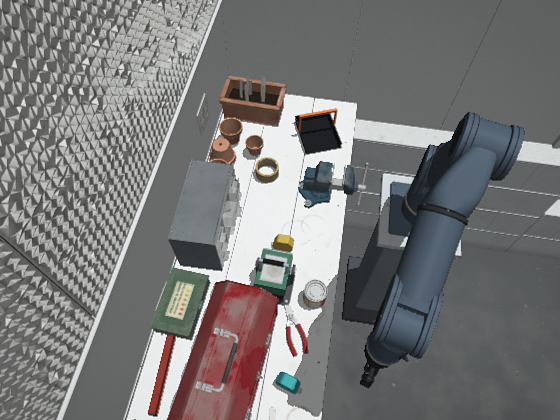

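```bash
cat > h.py <<'E'
import cv2,numpy as np
from plant import env
def ray(n,u,v):
    m=env.camera_model(n);T=np.array(m['T'])
    d=np.array([(u-m['cx'])/m['fx'],-(v-m['cy'])/m['fy'],-1.]);return T[:3,3],T[:3,:3]@d
def onz(n,u,v,z):
    o,d=ray(n,u,v);return o+d*(z-o[2])/d[2]
def tri(a,b):
    (o1,d1),(o2,d2)=ray("top",*a),ray("scene",*b)
    t=np.linalg.lstsq(np.c_[d1,-d2],o2-o1,rcond=None)[0];p,q=o1+d1*t[0],o2+d2*t[1]
    return (p+q)/2,np.linalg.norm(p-q)
def proj(n,P):
    m=env.camera_model(n);T=np.array(m['T']);c=T[:3,:3].T@(np.asarray(P)-T[:3,3])
    return m['cx']-m['fx']*c[0]/c[2],m['cy']+m['fy']*c[1]/c[2]
E
python3 - <<'E'
from h import *
t=cv2.imread("pics/top0.png");s=cv2.imread("pics/scene0.png")
def z(i,x0,y0,w,h,k):return cv2.resize(i[y0:y0+h,x0:x0+w],None,fx=k,fy=k,interpolation=cv2.INTER_CUBIC)
a=np.hstack([z(t,195,205,80,80,5),z(s,250,225,80,80,5)])
b=np.hstack([z(t,300,180,130,60,3),z(s,290,100,130,60,3)])
cv2.imwrite("pics/c1.png",a)
c=np.hstack([z(t,360,220,80,65,5),z(s,285,95,80,65,5)]);cv2.imwrite("pics/c2.png",c)
E
```

```text
(no output)
```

View pics/c1.png

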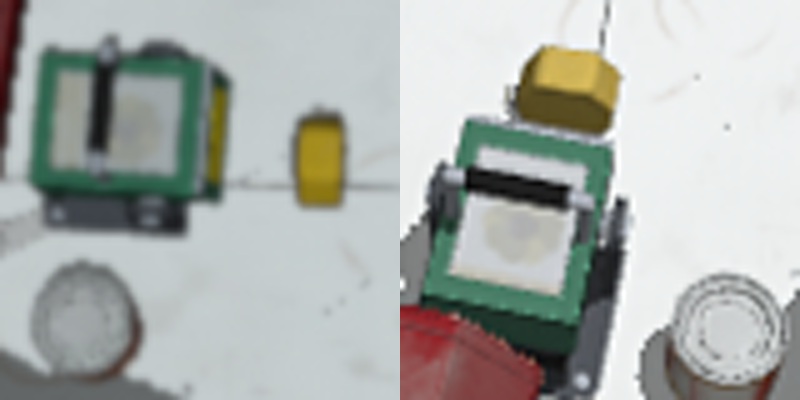

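View pics/c2.png

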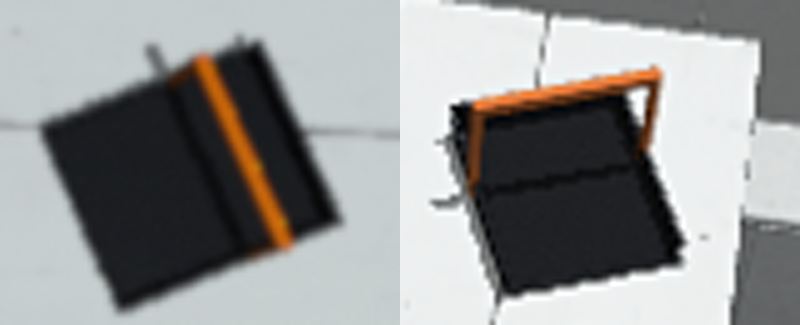

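The crops show the caddy bar (top ≈ (216.6,214.6)–(214,238)), its mouth facing image-right (world −y), the tape measure just in front, and the tray with its orange handle on its right end, turned about 23°.

Run:
```python
from h import *
np.set_printoptions(precision=4,suppress=True)
t=cv2.imread("pics/top0.png");s=cv2.imread("pics/scene0.png")
T=lambda x,y:(195+x/5-.4,205+y/5-.4); S=lambda x,y:(250+(x-400)/5-.4,225+y/5-.4)
e1,e2=tri(T(108,50),S(455,178)),tri(T(96,160),S(580,201));print("bar ends",e1,e2)
A=np.array([onz("top",*T(108,50),.19),onz("top",*T(96,160),.19)]);print(A,np.linalg.norm(A[0]-A[1]))
def hsv(i,lo,hi,roi):
    m=cv2.inRange(cv2.cvtColor(i,cv2.COLOR_BGR2HSV),lo,hi);z=np.zeros_like(m);x,y,w,h=roi;z[y:y+h,x:x+w]=m[y:y+h,x:x+w]
    n,l,st,c=cv2.connectedComponentsWithStats(z);k=1+np.argmax(st[1:,4]);print(st[k],c[k]);return (l==k).astype(np.uint8)
def rect(m):
    c=max(cv2.findContours(m,0,2)[0],key=cv2.contourArea);return cv2.minAreaRect(c)
# orange handle
for n,i,roi in(("top",t,(360,220,80,65)),("scene",s,(285,95,80,65))):
    m=hsv(i,(5,120,120),(20,255,255),roi);r=rect(m);print(n,r)
    if n=="top":
        b=cv2.boxPoints(r);b=b[np.argsort(b[:,1])];h=[(b[0]+b[1])/2,(b[2]+b[3])/2]
        H=np.array([onz(n,*p,.112) for p in h]);print("handle",H,H.mean(0),np.linalg.norm(H[0]-H[1]))
        d=H[0]-H[1];print("tray x yaw",np.degrees(np.arctan2(d[1],d[0])),)
T2=lambda x,y:(360+x/5-.4,220+y/5-.4)
# tray corners: left low lip (z .009), right wall .038
C=[onz("top",*T2(43,128),.009),onz("top",*T2(120,308),.009),onz("top",*T2(340,222),.038),onz("top",*T2(258,42),.038)]
print("tray",np.array(C),np.mean(C,0),np.linalg.norm(C[0]-C[1]),np.linalg.norm(C[1]-C[2]))
m=hsv(t,(20,120,60),(35,255,255),(250,220,20,30));r=rect(m);print("tape",r,[onz("top",*p,.064) for p in cv2.boxPoints(r)])
m2=hsv(s,(20,120,60),(35,255,255),(265,230,35,25));print(rect(m2))
# caddy green top
m=hsv(t,(60,80,40),(85,255,255),(195,205,55,45));r=rect(m);print("caddy",r,[onz("top",*p,.134) for p in cv2.boxPoints(r)])
print("tin",onz("top",*T(80,315),.076),"trough",onz("top",421,178,.12),"roll",onz("top",338,209,.048),"pot",onz("top",364,191,.065),"vise",onz("top",326,260,.16))
print("cab front",onz("top",304,187,.1),onz("top",230,190,.1), "toolbox", onz("top",200,190,.12),onz("top",197,240,.12))
```

```text
bar ends (array([0.5373, 0.383 , 0.1834]), np.float64(0.004361993923131668)) (array([0.4569, 0.3868, 0.1877]), np.float64(0.002746030802288332))
[[0.5382 0.3819 0.19  ]
 [0.4579 0.3863 0.19  ]] 0.08044908366716447
[399 231  19  39 138] [408.2101 249.7899]
top ((408.2545166015625, 249.8850555419922), (41.217472076416016, 3.3220930099487305), 65.69544982910156)
handle [[ 0.5088 -0.2974  0.112 ]
 [ 0.37   -0.3568  0.112 ]] [ 0.4394 -0.3271  0.112 ] 0.15100180244514488
tray x yaw 23.130384448893746
[300 109  37   8  78] [318.1282 112.4231]
scene ((317.9899597167969, 112.44295501708984), (2.0274953842163086, 36.668701171875), 79.99201965332031)
tray [[ 0.4676 -0.1967  0.009 ]
 [ 0.3287 -0.2549  0.009 ]
 [ 0.3965 -0.4192  0.038 ]
 [ 0.5353 -0.36    0.038 ]] [ 0.432  -0.3077  0.0235] 0.1506586288778206 0.18004038215085802
[254 229   9  17 137] [258.3942 236.9562]
tape ((258.0, 237.0), (16.0, 8.0), 90.0) [array([0.511 , 0.2508, 0.064 ]), array([0.5118, 0.2201, 0.064 ]), array([0.4499, 0.2181, 0.064 ]), array([0.4491, 0.2486, 0.064 ])]
[273 235  21  16 258] [283.1357 242.469 ]
((282.9764709472656, 242.10589599609375), (18.65601921081543, 15.185133934020996), 12.52880859375)
[201 216  34  30 340] [218.65   231.6412]
caddy ((217.94830322265625, 229.62069702148438), (32.221649169921875, 28.816783905029297), 4.763641834259033) [array([0.4429, 0.4408, 0.134 ]), array([0.5507, 0.4382, 0.134 ]), array([0.5437, 0.3184, 0.134 ]), array([0.4361, 0.3225, 0.134 ])]
tin [0.3578 0.4076 0.076 ] trough [ 0.7149 -0.3813  0.12  ] roll [ 0.6015 -0.0733  0.048 ] pot [ 0.6723 -0.1727  0.065 ] vise [ 0.3879 -0.0177  0.16  ]
cab front [0.673  0.0632 0.1   ] [0.6537 0.3461 0.1   ] toolbox [0.6456 0.4574 0.12  ] [0.4544 0.4573 0.12  ]
```

Request:
step_arm:
  gripper: [85,85,85,85,85,85,85,85,85,85,70,70,70,70,70,70,70,70,70,70]
  slide:
    - [0,0,-48]
    - [-50,-40,-48]
    - [-100,-80,-48]
    - [-150,-120,-48]
    - [-200,-160,-48]
    - [-250,-200,-48]
    - [-300,-240,-48]
    - [-350,-280,-48]
    - [-396,-317,-48]
    - [-396,-317,-48]
    - [-396,-317,-48]
    - [-396,-317,-48]
    - [-396,-317,-48]
    - [-396,-317,-48]
    - [-396,-317,-48]
    - [-396,-317,-48]
    - [-396,-317,-48]
    - [-396,-317,-48]
    - [-396,-317,-48]
    - [-396,-317,-48]
  delta_rot:
    - [0,0,0.17]
    - [0,0,0.34]
    - [0,0,0.51]
    - [0,0,0.68]
    - [0,0,0.85]
    - [0,0,1.02]
    - [0,0,1.19]
    - [0,0,1.36]
    - [0,0,1.53]
    - [0,0,1.7]
    - [0,0,1.87]
    - [0,0,2.04]
    - [0,0,2.21]
    - [0,0,2.38]
    - [0,0,2.55]
    - [0,0,2.72]
    - [0,0,2.89]
    - [0,0,2.914]
    - [0,0,2.914]
    - [0,0,2.914]

```text
time_s: 2.6
ee_pos: [0.4797, 0.2342, 0.3013]
tcp_rot: [-3.141, 0.0, -0.051]
force: [-0.2, 0.6, 0.2]
grip_width: 0.0698
finger_force: 0.0
```

```bash
cat >> h.py <<'E'
from scipy.spatial.transform import Rotation as Ro
def pose():
    s=env.state();return np.array(s['ee_pos']),Ro.from_euler('xyz',s['tcp_rot']),s
def wray(u,v,p,R):
    m=env.camera_model("wrist");T=np.array(m['T_tool_cam'])
    d=np.array([(u-m['cx'])/m['fx'],-(v-m['cy'])/m['fy'],-1.]);return p+R.apply(T[:3,3]),R.apply(T[:3,:3]@d)
def won(u,v,z,p,R):
    o,d=wray(u,v,p,R);return o+d*(z-o[2])/d[2]
def go(target,ydeg=None):
    p,R,s=pose();d=R.inv().apply(np.array(target)-p)*1000
    ty=R.apply([0,1,0]);a=np.degrees(np.arctan2(ty[1],ty[0]))
    print("slide",d.round(1),"ty",a.round(2),"" if ydeg is None else ("rotz",np.radians(-(ydeg-a)).round(4)))
E
python3 - <<'E'
from h import *
p,R,s=pose();print(p,s['tcp_rot'],np.round(s['joints'],2))
cv2.imwrite("pics/w1.png",env.grab_frame("wrist"))
E
```

```text
[0.4796739  0.2342119  0.30129844] [-3.14149254e+00  1.00884881e-04 -5.10045075e-02] [-1.13  0.44  0.88  1.75 -0.37  1.13 -1.75]
```

View pics/w1.png

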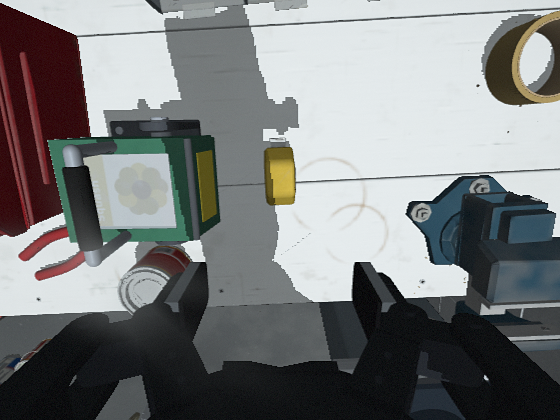

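Wrist view: tape measure at u 265–296, v 145–207, caddy bar from (73,152) to (93,258), vise body at u>408.

Run:
```python
from h import *
np.set_printoptions(precision=4,suppress=True)
p,R,s=pose();i=cv2.imread("pics/w1.png")
m=cv2.inRange(cv2.cvtColor(i,cv2.COLOR_BGR2HSV),(18,110,60),(35,255,255));m[:,:245]=0;m[:,330:]=0;m[:120]=0;m[220:]=0
c=max(cv2.findContours(m,0,2)[0],key=cv2.contourArea);r=cv2.minAreaRect(c);print(r)
B=cv2.boxPoints(r);print("tape top",np.array([won(*q,.064,p,R) for q in B]), won(*r[0],.05,p,R))
M=cv2.moments(c);print("centroid",won(M['m10']/M['m00'],M['m01']/M['m00'],.05,p,R))
b=[won(*q,.19,p,R) for q in((72,152),(94,258))];d=b[1]-b[0];print("bar",b,np.mean(b,0),np.linalg.norm(d),"stand yaw",np.degrees(np.arctan2(d[1],d[0]))+270)
print("vise",[won(*q,.02,p,R) for q in((408,205),(480,180))],won(462,215,.12,p,R),won(555,205,.12,p,R))
print("yellow plate corners",won(218,137,.12,p,R)); print("green box corners z.134",[won(*q,.134,p,R) for q in((48,140),(187,138),(190,240),(63,242))])
print("roll",won(487,60,.048,p,R),"drawer",won(290,5,.15,p,R))
go((.48,.234,.043))
```

```text
((279.5, 175.5), (57.0, 29.0), 90.0)
tape top [[0.527  0.2481 0.064 ]
 [0.5253 0.2153 0.064 ]
 [0.4585 0.2179 0.064 ]
 [0.4603 0.2525 0.064 ]] [0.4913 0.2336 0.05  ]
centroid [0.4913 0.2335 0.05  ]
bar [array([0.5401, 0.3845, 0.19  ]), array([0.4546, 0.3874, 0.19  ])] [0.4974 0.386  0.19  ] 0.08546643353408301 stand yaw 448.1005175836726
vise [array([0.4375, 0.0635, 0.02  ]), array([ 0.4667, -0.0286,  0.02  ])] [0.4527 0.0491 0.12  ] [ 0.4585 -0.0434  0.12  ]
yellow plate corners [0.5427 0.2892 0.12  ]
green box corners z.134 [array([0.5487, 0.441 , 0.134 ]), array([0.5438, 0.3146, 0.134 ]), array([0.4453, 0.3252, 0.134 ]), array([0.4498, 0.4524, 0.134 ])]
roll [ 0.6065 -0.0008  0.048 ] drawer [0.6385 0.2176 0.15  ]
slide [  0.3   0.2 258.3] ty -92.96
```

Request:
step_arm:
  gripper: [60,60,60,60,60,60,60,60,60,20,20,20,20,20,20,20]
  slide:
    - [6,0,50]
    - [6,0,100]
    - [6,0,150]
    - [6,0,195]
    - [6,0,215]
    - [6,0,235]
    - [6,0,250]
    - [6,0,258]
    - [6,0,258]
    - [6,0,258]
    - [6,0,258]
    - [6,0,258]
    - [6,0,258]
    - [6,0,258]
    - [6,0,258]
    - [6,0,258]
  delta_rot:
    - [0,0,0]
    - [0,0,0]
    - [0,0,0]
    - [0,0,0]
    - [0,0,0]
    - [0,0,0]
    - [0,0,0]
    - [0,0,0]
    - [0,0,0]
    - [0,0,0]
    - [0,0,0]
    - [0,0,0]
    - [0,0,0]
    - [0,0,0]
    - [0,0,0]
    - [0,0,0]
  force: 35

```text
time_s: 4.65
ee_pos: [0.486, 0.2343, 0.044]
tcp_rot: [-3.141, -0.001, -0.053]
force: [-1.8, 0.2, 6.3]
grip_width: 0.0361
finger_force: 34.7
```

Request:
step_arm:
  gripper: [20,20,20,20,20,20,20,20,20,20,20,20,60,60,60,60,60,60,60]
  slide:
    - [0,0,-10]
    - [0,10,-20]
    - [8,30,-20]
    - [20,55,-20]
    - [35,85,-20]
    - [50,115,-20]
    - [64,140,-20]
    - [72,152,-20]
    - [72,152,-15]
    - [72,152,-7]
    - [72,152,0]
    - [72,152,0]
    - [72,152,0]
    - [72,152,0]
    - [72,152,0]
    - [72,152,0]
    - [72,152,-50]
    - [72,152,-110]
    - [72,152,-170]
  delta_rot:
    - [0,0,0]
    - [0,0,0]
    - [0,0,0]
    - [0,0,0]
    - [0,0,0]
    - [0,0,0]
    - [0,0,0]
    - [0,0,0]
    - [0,0,0]
    - [0,0,0]
    - [0,0,0]
    - [0,0,0]
    - [0,0,0]
    - [0,0,0]
    - [0,0,0]
    - [0,0,0]
    - [0,0,0]
    - [0,0,0]
    - [0,0,0]

```text
time_s: 7.02
ee_pos: [0.5492, 0.0781, 0.215]
tcp_rot: [3.141, 0.0, -0.054]
force: [0.5, 0.5, -0.1]
grip_width: 0.0597
finger_force: 0.0
```

Run:
```python
from h import *
p,R,s=pose();print(np.round(s['joints'],2));go((.4394,-.3271,.30),-67)
```

```text
[-0.71  0.54  0.76  1.83 -0.45  0.95 -1.38]
slide [-87.9 410.6 -84.7] ty -93.07 ('rotz', np.float64(-0.455))
```

Request:
step_arm:
  gripper: [60,60,60,60,60,60,60,60,60,60,60,60,60,60]
  slide:
    - [0,0,-45]
    - [0,20,-85]
    - [-10,70,-85]
    - [-22,120,-85]
    - [-33,170,-85]
    - [-44,220,-85]
    - [-55,270,-85]
    - [-66,320,-85]
    - [-77,370,-85]
    - [-88,410,-85]
    - [-88,410,-85]
    - [-88,410,-85]
    - [-88,410,-85]
    - [-88,410,-85]
  delta_rot:
    - [0,0,0]
    - [0,0,-0.05]
    - [0,0,-0.1]
    - [0,0,-0.15]
    - [0,0,-0.2]
    - [0,0,-0.25]
    - [0,0,-0.3]
    - [0,0,-0.35]
    - [0,0,-0.4]
    - [0,0,-0.455]
    - [0,0,-0.455]
    - [0,0,-0.455]
    - [0,0,-0.455]
    - [0,0,-0.455]

```text
time_s: 8.78
ee_pos: [0.4404, -0.3254, 0.2983]
tcp_rot: [-3.141, -0.0, 0.404]
force: [0.9, 0.5, 0.5]
grip_width: 0.06
finger_force: 0.0
```

Run:
```python
from h import *
np.set_printoptions(precision=4,suppress=True)
p,R,s=pose();print(p,np.round(s['joints'],2))
i=env.grab_frame("wrist")
cv2.imwrite("pics/w2.png",i)
m=cv2.inRange(cv2.cvtColor(i,cv2.COLOR_BGR2HSV),(4,130,130),(20,255,255))
c=max(cv2.findContours(m,0,2)[0],key=cv2.contourArea);r=cv2.minAreaRect(c);print(r)
b=cv2.boxPoints(r);W=np.array([won(*q,.116,p,R) for q in b]);print(W,W.mean(0))
```

```text
[ 0.4404 -0.3254  0.2983] [ 0.08  0.42  0.71  1.72 -0.3   1.11 -0.29]
((279.5, 212.0), (112.0, 11.0), 90.0)
[[ 0.477  -0.3045  0.116 ]
 [ 0.4812 -0.3143  0.116 ]
 [ 0.3716 -0.3616  0.116 ]
 [ 0.367  -0.3507  0.116 ]] [ 0.4242 -0.3328  0.116 ]
```

View pics/w2.png

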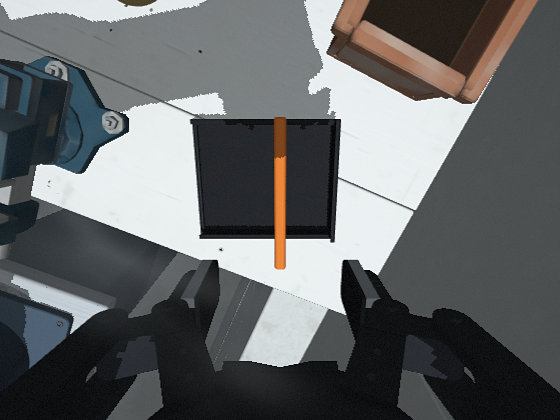

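Handle is vertical at u≈280, v 117–268, centred between the fingers; tray 200–340 × 120–240. Alignment is good.

Request:
step_arm:
  gripper: [60,60,60,60,60,60,60,0,0,0,0,0,0,0,0,0]
  slide:
    - [0,0,50]
    - [0,0,100]
    - [0,0,135]
    - [0,0,160]
    - [0,0,180]
    - [0,0,188]
    - [0,0,188]
    - [0,0,188]
    - [0,0,188]
    - [0,0,188]
    - [0,0,188]
    - [0,0,188]
    - [0,0,188]
    - [0,0,188]
    - [0,0,178]
    - [0,0,168]
  delta_rot:
    - [0,0,0]
    - [0,0,0]
    - [0,0,0]
    - [0,0,0]
    - [0,0,0]
    - [0,0,0]
    - [0,0,0]
    - [0,0,0]
    - [0,0,0]
    - [0,0,0]
    - [0,0,0]
    - [0,0,0]
    - [0,0,0]
    - [0,0,0]
    - [0,0,0]
    - [0,0,0]
  force: 90

```text
time_s: 10.82
ee_pos: [0.4397, -0.3264, 0.1308]
tcp_rot: [-3.141, 0.0, 0.402]
force: [0.3, -0.8, -3.3]
grip_width: 0.0105
finger_force: 87.9
```

Run:
```python
from h import *
p,R,s=pose();print(p,s['force'],s['wrist_torque'],s['joints'])
# stand frame
yaw=np.radians(87.5);ex=np.array([np.cos(yaw),np.sin(yaw)]);bar=np.array([.4972,.3855]);o=bar-.010*ex;land=o-.137*ex;h=land-.020*ex
print(o,land,h)
go((*h,p[2]),-92.5); q=h-.060*ex; go((*q,.33),-92.5)
```

```text
[ 0.43965172 -0.32642184  0.13082533] [ 0.28808281 -0.76959905 -3.32417023] [-0.02045572 -0.02364514 -0.00601101] [ 0.18769316  0.60337636  0.5690843   1.93676466 -0.472199    0.73651568
 -0.13479663]
[0.49676381 0.37550952] [0.49078795 0.23863991] [0.48991556 0.21865895]
slide [ 259.4 -482.     0. ] ty -66.99 ('rotz', np.float64(0.4453))
slide [ 233.4 -427.9 -199.2] ty -66.99 ('rotz', np.float64(0.4453))
```

Request:
step_arm:
  gripper: [0,0,0,0,0,0,0,0,0,0,0,0,0,0,0,0,0,0,0,0]
  slide:
    - [0,0,-20]
    - [0,0,-60]
    - [0,0,-100]
    - [0,0,-140]
    - [0,0,-180]
    - [5,-10,-200]
    - [19,-35,-200]
    - [37,-69,-200]
    - [56,-103,-200]
    - [75,-138,-200]
    - [93,-172,-200]
    - [112,-207,-200]
    - [131,-241,-200]
    - [150,-276,-200]
    - [168,-310,-200]
    - [187,-345,-200]
    - [206,-379,-200]
    - [224,-413,-200]
    - [238,-438,-200]
    - [243,-448,-200]
  delta_rot:
    - [0,0,0]
    - [0,0,0]
    - [0,0,0]
    - [0,0,0]
    - [0,0,0]
    - [0,0,0]
    - [0,0,0.03]
    - [0,0,0.06]
    - [0,0,0.09]
    - [0,0,0.13]
    - [0,0,0.17]
    - [0,0,0.21]
    - [0,0,0.25]
    - [0,0,0.29]
    - [0,0,0.33]
    - [0,0,0.37]
    - [0,0,0.4]
    - [0,0,0.43]
    - [0,0,0.445]
    - [0,0,0.445]

```text
time_s: 13.32
ee_pos: [0.4879, 0.1824, 0.3304]
tcp_rot: [3.141, 0.0, -0.041]
force: [-0.4, -1.1, -2.7]
grip_width: 0.0103
finger_force: 88.0
```

Request:
step_arm:
  gripper: [0,0,0]
  slide:
    - [0,0,0]
    - [0,0,0]
    - [0,0,0]
  delta_rot:
    - [0,0,0]
    - [0,0,0]
    - [0,0,0]

```text
time_s: 13.7
ee_pos: [0.4883, 0.1796, 0.3306]
tcp_rot: [-3.141, -0.0, -0.045]
force: [0.1, 0.2, -3.8]
grip_width: 0.0106
finger_force: 88.0
```

Run:
```python
from h import *
p,R,s=pose();print(p,s['joints']);go((.4883,.1807,.131),-92.5)
a=np.hstack([cv2.resize(env.grab_frame(n)[r[1]:r[1]+100,r[0]:r[0]+100],None,fx=4,fy=4,interpolation=2) for n,r in(("top",(200,190)),("scene",(240,190)))])
cv2.imwrite("pics/c3.png",a)
```

```text
[0.48833161 0.17961547 0.33056475] [-0.97718509  0.35112323  0.76100461  1.73414696 -0.26169547  1.16074537
 -1.75702551]
slide [-1.000e-01 -1.100e+00  1.996e+02] ty -92.58 ('rotz', np.float64(-0.0014))
```

View pics/c3.png

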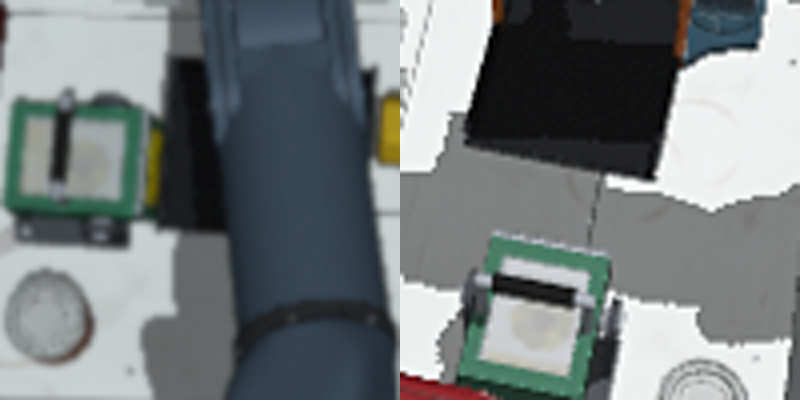

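Request:
step_arm:
  gripper: [0,0,0,0,0,0,0,0,0,0,0,0,0,0,0,0]
  slide:
    - [0,0,30]
    - [0,0,70]
    - [0,0,110]
    - [0,0,150]
    - [0,0,180]
    - [0,0,200]
    - [0,0,200]
    - [0,-8,200]
    - [0,-18,200]
    - [0,-28,200]
    - [0,-36,200]
    - [0,-39,200]
    - [0,-39,205]
    - [0,-39,212]
    - [0,-39,219]
    - [0,-39,219]
  delta_rot:
    - [0,0,0]
    - [0,0,0]
    - [0,0,0]
    - [0,0,0]
    - [0,0,0]
    - [0,0,0]
    - [0,0,0]
    - [0,0,0]
    - [0,0,0]
    - [0,0,0]
    - [0,0,0]
    - [0,0,0]
    - [0,0,0]
    - [0,0,0]
    - [0,0,0]
    - [0,0,0]

```text
time_s: 15.8
ee_pos: [0.4899, 0.2194, 0.1109]
tcp_rot: [3.141, 0.0, -0.044]
force: [0.6, -0.1, -3.3]
grip_width: 0.01
finger_force: 88.1
```

Run:
```python
from h import *
p,R,s=pose();print(p,s['force'],s['wrist_torque']);cv2.imwrite("pics/w3.png",env.grab_frame("wrist"))
```

```text
[0.48987409 0.21943788 0.11089563] [ 0.55356682 -0.12578527 -3.3451872 ] [-0.00305828 -0.01916593 -0.01708823]
```

View pics/w3.png

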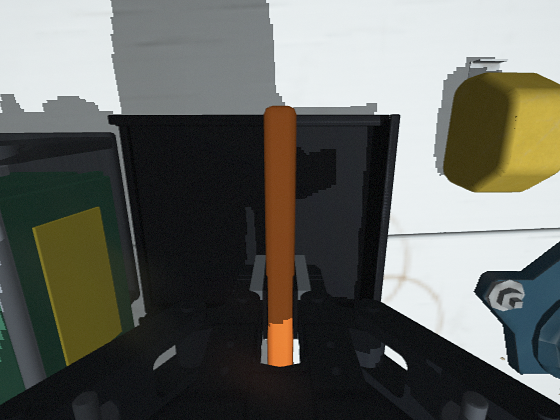

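Tray is in under the mouth, tape measure standing at upper right (u 445–560); handle's far end at v≈107 gives mid x≈0.488, as wanted.

Request:
step_arm:
  gripper: [0,0,45,45,45,45,45,45,45,45]
  slide:
    - [0,0,1.5]
    - [0,0,1.5]
    - [0,0,1.5]
    - [0,0,1.5]
    - [0,0,1.5]
    - [0,0,1.5]
    - [0,0,-30]
    - [0,0,-80]
    - [0,0,-140]
    - [0,0,-190]
  delta_rot:
    - [0,0,0]
    - [0,0,0]
    - [0,0,0]
    - [0,0,0]
    - [0,0,0]
    - [0,0,0]
    - [0,0,0]
    - [0,0,0]
    - [0,0,0]
    - [0,0,0]

```text
time_s: 17.1
ee_pos: [0.49, 0.2197, 0.3035]
tcp_rot: [-3.141, -0.001, -0.044]
force: [0.4, 0.4, 0.3]
grip_width: 0.0451
finger_force: 0.0
```

Run:
```python
from h import *
p,R,s=pose();print(p,s['force'],np.round(s['joints'],2))
print(tri((197,238),(278,293)),tri((200,188),(213,283)))
i=env.grab_frame("wrist");cv2.imwrite("pics/w4.png",i)
m=env.camera_model("wrist")
go((.4983,.429,.197))
```

```text
[0.49003961 0.21966877 0.30351509] [0.38027761 0.39118407 0.26267942] [-1.02  0.41  0.76  1.74 -0.31  1.11 -1.78]
(array([0.46442544, 0.45740776, 0.11987898]), np.float64(0.005037499283109322)) (array([0.66715871, 0.45889097, 0.11123996]), np.float64(0.022379178722975533))
slide [  -4.2 -208.8  113.1] ty -92.54
```

View pics/w4.png

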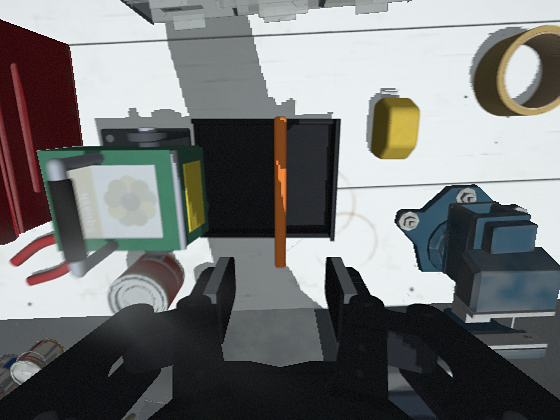

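Tray sits square in front of the mouth (u 192–340, v 118–240), tape measure upright at (396,128), bystanders untouched.

Request:
step_arm:
  gripper: [0,0,0,0,0,0,0,0,0,0,0,0,0,0]
  slide:
    - [0,-30,0]
    - [0,-75,0]
    - [0,-120,0]
    - [0,-165,0]
    - [0,-200,0]
    - [0,-209,0]
    - [0,-209,0]
    - [0,-209,30]
    - [0,-209,60]
    - [0,-209,85]
    - [0,-209,100]
    - [0,-209,107]
    - [0,-209,107]
    - [0,-209,107]
  delta_rot:
    - [0,0,0]
    - [0,0,0]
    - [0,0,0]
    - [0,0,0]
    - [0,0,0]
    - [0,0,0]
    - [0,0,0]
    - [0,0,0]
    - [0,0,0]
    - [0,0,0]
    - [0,0,0]
    - [0,0,0]
    - [0,0,0]
    - [0,0,0]

```text
time_s: 18.9
ee_pos: [0.4994, 0.4288, 0.1952]
tcp_rot: [-3.141, -0.001, -0.043]
force: [-0.4, -0.2, -0.4]
grip_width: -0.0003
finger_force: 0.0
```

Run:
```python
from h import *
np.set_printoptions(precision=4,suppress=True)
p,R,s=pose();print(p,s['force'])
P=np.array([.49004,.21967,.3035]);Rw=Ro.from_euler('xyz',[-3.141,-.001,-.044])
b=[won(*q,.19,P,Rw) for q in((57,162),(81,269))];d=b[1]-b[0];print(b,np.mean(b,0),np.linalg.norm(d),np.degrees(np.arctan2(d[1],d[0]))-90)
cv2.imwrite("pics/w5.png",env.grab_frame("wrist"))
```

```text
[0.4994 0.4288 0.1952] [-0.4384 -0.18   -0.3754]
[array([0.5424, 0.3851, 0.19  ]), array([0.4536, 0.3872, 0.19  ])] [0.498  0.3862 0.19  ] 0.08885937796010082 88.64456929579976
```

View pics/w5.png

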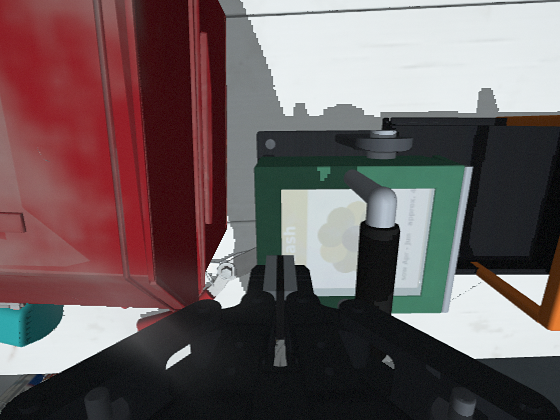

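Shut fingers stand behind the bar (u≈280 against bar at u≈378), clear of the caddy lid. Pushing slowly.

Request:
step_arm:
  gripper: [0,0,0,0,0,0,0,0,0,0]
  slide:
    - [0,5,0]
    - [0,10,0]
    - [0,14,0]
    - [0,18,0]
    - [0,21,0]
    - [0,24,0]
    - [0,27,0]
    - [0,30,0]
    - [0,33,0]
    - [0,36,0]
  delta_rot:
    - [0,0,0]
    - [0,0,0]
    - [0,0,0]
    - [0,0,0]
    - [0,0,0]
    - [0,0,0]
    - [0,0,0]
    - [0,0,0]
    - [0,0,0]
    - [0,0,0]

```text
time_s: 20.2
ee_pos: [0.4974, 0.3925, 0.1943]
tcp_rot: [-3.142, -0.0, -0.043]
force: [0.6, 4.7, 2.0]
grip_width: -0.0005
finger_force: 2.1
```

```bash
cat >> h.py <<'E'
def barrow(i,v=243,lo=300,hi=470):
    g=i[v-2:v+3,lo:hi].max(2).mean(0);d=g<60
    n,l,st,c=cv2.connectedComponentsWithStats(d.astype(np.uint8)[None]);return [(int(lo+a[0]),int(lo+a[0]+a[2]-1)) for a in st[1:] if a[2]>8]
E
python3 - <<'E'
from h import *
np.set_printoptions(precision=4,suppress=True)
p,R,s=pose();print(p,s['force'])
i0=cv2.imread("pics/w5.png");i1=env.grab_frame("wrist");cv2.imwrite("pics/w6.png",i1)
print(barrow(i0),barrow(i1))
P0=np.array([.4994,.4288,.1952])
for i,q in((i0,P0),(i1,p)):
    for a,b in barrow(i): print(won(a,243,.19,q,R)[1],won(b,243,.19,q,R)[1],won((a+b)/2,243,.19,q,R))
E
```

```text
[0.4974 0.3925 0.1943] [0.5908 4.6571 2.0444]
[(359, 398), (461, 469)] [(313, 352), (409, 469)]
0.39252519037581013 0.3754325206233492 [0.5202 0.384  0.19  ]
0.3478285017749543 0.34432386726929565 [0.5185 0.3461 0.19  ]
0.3765200054267279 0.35954353836400754 [0.5195 0.368  0.19  ]
0.3347378833330107 0.3086344958397527 [0.5175 0.3217 0.19  ]
```

Request:
step_arm:
  gripper: [0,0,0,0,0,0,0,0,0,0,0,0,0,0,0,0,0,0,0,0]
  slide:
    - [0,3,0]
    - [0,6,0]
    - [0,9,0]
    - [0,12,0]
    - [0,15,0]
    - [0,18,0]
    - [0,21,0]
    - [0,24,0]
    - [0,27,0]
    - [0,30,0]
    - [0,33,0]
    - [0,36,0]
    - [0,39,0]
    - [0,42,0]
    - [0,44,0]
    - [0,46,0]
    - [0,48,0]
    - [0,49,0]
    - [0,50,0]
    - [0,50,0]
  delta_rot:
    - [0,0,0]
    - [0,0,0]
    - [0,0,0]
    - [0,0,0]
    - [0,0,0]
    - [0,0,0]
    - [0,0,0]
    - [0,0,0]
    - [0,0,0]
    - [0,0,0]
    - [0,0,0]
    - [0,0,0]
    - [0,0,0]
    - [0,0,0]
    - [0,0,0]
    - [0,0,0]
    - [0,0,0]
    - [0,0,0]
    - [0,0,0]
    - [0,0,0]

```text
time_s: 22.75
ee_pos: [0.4953, 0.3427, 0.1943]
tcp_rot: [3.142, -0.0, -0.043]
force: [-0.5, 3.2, -2.7]
grip_width: 0.0
finger_force: 1.6
```

Run:
```python
from h import *
np.set_printoptions(precision=4,suppress=True)
p,R,s=pose();print(p,s['force'])
i1=env.grab_frame("wrist");cv2.imwrite("pics/w7.png",i1);t=env.grab_frame("top");cv2.imwrite("pics/t7.png",t);cv2.imwrite("pics/s7.png",env.grab_frame("scene"))
for a,b in barrow(i1,243,300,400): print(a,b,won((a+b)/2,243,.187,p,R))
# tray interior bright/coloured pixels (packets) in the wrist view, right of mouth
for n in("s7","t7","scene0"):
    i=cv2.imread(f"pics/{n}.png");print(n)
    C=proj("scene" if n[0]=='s' else "top",(.49,.2,.02));u,v=map(int,C);print(C,i[v-12:v+13:6,u-12:u+13:6].max(2).tolist())
```

```text
[0.4953 0.3427 0.1943] [-0.4938  3.2464 -2.6534]
312 354 [0.5161 0.3175 0.187 ]
s7
(np.float64(283.66207353480104), np.float64(235.01019542395298)) [[34, 51, 48, 43, 23], [49, 50, 47, 129, 234], [86, 63, 70, 152, 244], [23, 22, 23, 112, 130], [32, 18, 82, 99, 10]]
t7
(np.float64(267.32885870758446), np.float64(236.54165370685848)) [[46, 124, 32, 30, 28], [170, 183, 194, 209, 115], [180, 187, 92, 188, 84], [179, 199, 123, 204, 59], [52, 193, 102, 147, 60]]
scene0
(np.float64(283.66207353480104), np.float64(235.01019542395298)) [[240, 241, 241, 241, 241], [239, 241, 235, 239, 239], [241, 147, 207, 181, 240], [238, 164, 209, 181, 244], [162, 88, 89, 86, 241]]
```

Request:
step_arm:
  gripper: [0,0,0,0,0,0,0,0,0,0,0,0,0,0,0,0]
  slide:
    - [0,1,0]
    - [0,2,0]
    - [0,3,0]
    - [0,4,0]
    - [0,5,0]
    - [0,6,0]
    - [0,6,0]
    - [0,6,0]
    - [0,6,0]
    - [0,6,0]
    - [0,6,0]
    - [0,6,0]
    - [0,6,0]
    - [0,6,0]
    - [0,6,0]
    - [0,6,0]
  delta_rot:
    - [0,0,0]
    - [0,0,0]
    - [0,0,0]
    - [0,0,0]
    - [0,0,0]
    - [0,0,0]
    - [0,0,0]
    - [0,0,0]
    - [0,0,0]
    - [0,0,0]
    - [0,0,0]
    - [0,0,0]
    - [0,0,0]
    - [0,0,0]
    - [0,0,0]
    - [0,0,0]

```text
time_s: 24.9
ee_pos: [0.495, 0.3368, 0.1943]
tcp_rot: [-3.142, -0.0, -0.043]
force: [-0.3, 2.8, -0.0]
grip_width: -0.0
finger_force: 1.5
```

Run:
```python
from h import *
np.set_printoptions(precision=4,suppress=True)
p,R,s=pose();print(p,s['force'])
i1=env.grab_frame("wrist");cv2.imwrite("pics/w8.png",i1);t=env.grab_frame("top");cv2.imwrite("pics/t8.png",t);sc=env.grab_frame("scene");cv2.imwrite("pics/s8.png",sc)
for a,b in barrow(i1,243,300,400): print(a,b,won((a+b)/2,243,.186,p,R))
s7=cv2.imread("pics/s7.png");t7=cv2.imread("pics/t7.png");t0=cv2.imread("pics/top0.png")
for n,a,b in(("s",s7,sc),("t",t7,t)):
    d=cv2.absdiff(a,b).max(2)>40;ys,xs=np.nonzero(d);print(n,d.sum(),[xs.min(),xs.max(),ys.min(),ys.max()] if len(xs) else 0)
# bright pixels within tray inner region in top and scene, mapped to z=.02
for n,i in(("top",t),("scene",sc)):
    cs=np.array([proj(n,(x,y,.015)) for x,y in((.42,.152),(.56,.152),(.56,.32),(.42,.32))],np.int32)
    m=np.zeros(i.shape[:2],np.uint8);cv2.fillConvexPoly(m,cs,1);m&=(i.max(2)>100).astype(np.uint8)
    nn,l,st,c=cv2.connectedComponentsWithStats(m);print(n,[(st[k].tolist(),onz(n,*c[k],.03)[:2].round(3)) for k in range(1,nn) if st[k][4]>20])
```

```text
[0.495  0.3368 0.1943] [-0.3363  2.7523 -0.0089]
311 348 [0.5155 0.3129 0.186 ]
s 1426 [np.int64(222), np.int64(471), np.int64(98), np.int64(310)]
t 363 [np.int64(195), np.int64(245), np.int64(186), np.int64(289)]
top [([240, 219, 40, 36, 834], array([0.488, 0.227]))]
scene [([263, 225, 41, 42, 509], array([0.479, 0.257]))]
```

Request:
step_arm:
  gripper: [0,0,0,0,0,0,0,0,0,0,0,0,0,0,0,0,0,0,0,0]
  slide:
    - [0,-2,0]
    - [0,-5,0]
    - [0,-9,0]
    - [0,-13,0]
    - [0,-17,0]
    - [0,-21,0]
    - [0,-25,0]
    - [0,-29,0]
    - [0,-33,0]
    - [0,-37,0]
    - [0,-41,0]
    - [0,-45,0]
    - [0,-49,0]
    - [0,-53,0]
    - [0,-57,0]
    - [0,-60,0]
    - [0,-63,0]
    - [0,-66,0]
    - [0,-69,0]
    - [0,-72,0]
  delta_rot:
    - [0,0,0]
    - [0,0,0]
    - [0,0,0]
    - [0,0,0]
    - [0,0,0]
    - [0,0,0]
    - [0,0,0]
    - [0,0,0]
    - [0,0,0]
    - [0,0,0]
    - [0,0,0]
    - [0,0,0]
    - [0,0,0]
    - [0,0,0]
    - [0,0,0]
    - [0,0,0]
    - [0,0,0]
    - [0,0,0]
    - [0,0,0]
    - [0,0,0]

```text
time_s: 27.55
ee_pos: [0.4982, 0.4087, 0.1943]
tcp_rot: [3.141, -0.0, -0.043]
force: [0.5, 0.2, 0.0]
grip_width: -0.0003
finger_force: 0.0
```

Request:
step_arm:
  gripper: [0,0,0,0,0,0]
  slide:
    - [0,-3,0]
    - [0,-6,0]
    - [0,-10,0]
    - [0,-15,-10]
    - [0,-20,-50]
    - [0,-20,-100]
  delta_rot:
    - [0,0,0]
    - [0,0,0]
    - [0,0,0]
    - [0,0,0]
    - [0,0,0]
    - [0,0,0]

```text
time_s: 28.3
ee_pos: [0.4984, 0.4292, 0.2953]
tcp_rot: [3.14, 0.001, -0.043]
force: [1.0, 0.6, -0.3]
grip_width: -0.0001
finger_force: 0.0
```

Run:
```python
from h import *
np.set_printoptions(precision=4,suppress=True)
p,R,s=pose();print(p,s['force'],np.round(s['joints'],2))
I={n:env.grab_frame(n) for n in("scene","top","wrist")}
for n in I: cv2.imwrite(f"pics/{n}9.png",I[n])
w1=cv2.imread("pics/w1.png")
for nm,i in(("before",cv2.imread("pics/scene0.png")),("after",I["scene"])):
    h=cv2.cvtColor(i,cv2.COLOR_BGR2HSV)
    # lid centre region
    print(nm,h[255:285:5,264:286:5].tolist())
    u,v=map(int,proj("scene",(.49,.2,.02)));print(proj("scene",(.56,.152,.01)),proj("scene",(.42,.152,.01)),proj("scene",(.56,.30,.01)),proj("scene",(.42,.30,.01)))
```

```text
[0.4984 0.4292 0.2953] [ 1.0333  0.6154 -0.2626] [-1.17  0.61  0.7   1.44 -0.4   1.24 -2.04]
before [[[76, 101, 129], [110, 8, 203], [79, 49, 151], [77, 100, 127], [77, 104, 128]], [[120, 8, 31], [120, 18, 29], [105, 7, 70], [103, 9, 195], [105, 10, 212]], [[103, 8, 216], [42, 6, 199], [30, 7, 106], [0, 9, 29], [108, 19, 165]], [[105, 10, 211], [40, 8, 187], [120, 1, 177], [34, 10, 186], [103, 11, 203]], [[103, 11, 210], [70, 4, 196], [30, 8, 186], [45, 5, 195], [78, 107, 150]], [[39, 21, 168], [25, 14, 194], [60, 3, 201], [105, 10, 210], [76, 105, 124]]]
(np.float64(267.17461330135774), np.float64(222.01880479940183)) (np.float64(304.46615520317846), np.float64(227.80252329183233)) (np.float64(259.55857920111936), np.float64(257.8986012686999)) (np.float64(298.52838388753435), np.float64(264.2373137758958))
after [[[105, 43, 24], [110, 32, 24], [105, 46, 22], [76, 98, 130], [76, 104, 128]], [[110, 22, 35], [114, 49, 26], [98, 22, 46], [94, 20, 178], [96, 21, 192]], [[108, 21, 61], [105, 38, 27], [97, 21, 110], [105, 20, 25], [109, 20, 103]], [[110, 21, 108], [105, 27, 56], [94, 20, 189], [96, 20, 189], [96, 21, 180]], [[94, 20, 188], [94, 20, 188], [94, 19, 188], [94, 20, 188], [76, 126, 65]], [[95, 21, 156], [98, 20, 188], [96, 20, 190], [95, 23, 190], [77, 108, 59]]]
(np.float64(267.17461330135774), np.float64(222.01880479940183)) (np.float64(304.46615520317846), np.float64(227.80252329183233)) (np.float64(259.55857920111936), np.float64(257.8986012686999)) (np.float64(298.52838388753435), np.float64(264.2373137758958))
```

Caddy lid now shows a uniform empty floor. Look down on the tray with the wrist camera to measure the packets.

Request:
step_arm:
  gripper: [0,0,0,0,0,0,0,0,0,0]
  slide:
    - [0,0,-40]
    - [0,30,-60]
    - [0,80,-60]
    - [0,130,-60]
    - [0,180,-60]
    - [0,220,-60]
    - [0,240,-60]
    - [0,240,-60]
    - [0,240,-60]
    - [0,240,-60]
  delta_rot:
    - [0,0,0]
    - [0,0,0]
    - [0,0,0]
    - [0,0,0]
    - [0,0,0]
    - [0,0,0]
    - [0,0,0]
    - [0,0,0]
    - [0,0,0]
    - [0,0,0]

```text
time_s: 29.7
ee_pos: [0.4886, 0.1906, 0.3539]
tcp_rot: [3.141, 0.0, -0.041]
force: [0.9, -0.2, -0.4]
grip_width: -0.0003
finger_force: 0.0
```

Run:
```python
from h import *
np.set_printoptions(precision=3,suppress=True)
p,R,s=pose();print(p,s['force'])
i=env.grab_frame("wrist");cv2.imwrite("pics/w10.png",i)
m=env.camera_model("wrist");T=np.array(m['T_tool_cam'])
def wp(P):
    c=T[:3,:3].T@(R.inv().apply(np.array(P)-p)-T[:3,3]);return m['cx']-m['fx']*c[0]/c[2],m['cy']+m['fy']*c[1]/c[2]
print([np.round(wp(q)) for q in((.565,.152,.03),(.415,.152,.03),(.565,.325,.03),(.415,.325,.03))])
# coarse map of tray: V and H on a grid, x rows from .56 down, y columns
h=cv2.cvtColor(i,cv2.COLOR_BGR2HSV)
for x in np.arange(.56,.41,-.01):
    print("%.2f"%x,' '.join("%3d/%3d/%3d"%tuple(h[int(b),int(a)]) for a,b in [wp((x,y,.03)) for y in np.arange(.15,.34,.0125)]))
```

```text
[0.489 0.191 0.354] [ 0.875 -0.162 -0.386]
[array([305., 119.]), array([307., 222.]), array([180., 124.]), array([193., 227.])]
0.56 128/ 85/ 12 109/ 37/ 55 110/ 36/ 42 126/ 29/ 44 105/109/ 14 110/100/ 23  12/195/128 130/ 31/ 25  75/ 28/ 18 103/ 71/ 25  80/ 77/ 20  75/ 30/ 17 105/ 36/ 42 120/ 64/ 20  98/ 17/121 103/ 44/ 41
0.55 162/142/  9 109/ 40/ 51 110/ 31/ 50 120/ 33/ 47 115/ 32/ 48 111/111/ 23  12/194/126 113/ 43/ 24 120/ 24/ 21  96/ 67/ 19 110/ 73/ 21  90/ 33/ 23 105/ 38/ 40 131/146/ 14  96/ 10/123  95/ 40/ 38
0.54 143/ 93/ 11 109/ 42/ 49 107/ 50/ 46 100/ 33/ 46 116/ 36/ 49  90/ 26/ 20  12/199/124  98/ 51/ 20  60/ 23/ 22 120/ 14/ 18   0/  8/ 34   0/ 15/ 34  50/ 20/ 39  30/ 45/ 96  77/120/ 49  82/121/ 40
0.53 105/ 39/ 39  72/ 80/ 16 120/ 31/ 25  28/ 44/ 87  25/ 39/157  26/ 35/110  13/200/126  45/ 15/138  41/ 15/138  28/ 36/ 98  53/114/ 65  56/120/ 66   8/187/217  33/ 37/ 82  78/116/ 64  77/106/ 65
0.52 115/ 38/ 40  35/  6/244  43/  7/244  40/  6/244  39/  7/247  38/ 15/134  13/196/125  41/ 15/133  24/170/108  25/174/104  53/113/ 68  54/118/ 65   7/180/217  12/112/ 93  26/176/135
[... 1479 characters left out ...]
5 125/ 85/ 18 100/ 38/ 20  90/ 43/ 18  60/ 13/ 19 115/ 85/ 18 110/ 35/ 44 110/ 20/ 39  79/125/ 63  27/178/136
0.43 116/ 56/ 32 107/ 35/ 51 105/ 30/ 51 105/ 40/ 51  90/ 96/ 16  90/ 43/ 18  12/194/125   0/  0/ 15  90/ 43/ 18 110/ 33/ 23 125/156/ 18 120/ 23/ 22 102/ 67/ 19  75/ 68/ 15  78/111/ 69  79/110/ 67
0.42 100/ 20/ 75 110/ 55/ 14 105/ 73/ 14  40/ 48/ 16 168/ 75/ 17 128/ 73/ 14  12/202/125 107/104/ 22 102/ 47/ 27 105/ 34/ 15 110/ 64/ 24  60/ 32/ 16 110/ 44/ 35 102/ 35/ 36 120/ 35/ 36  99/  7/244
0.41 110/ 12/ 64  96/ 17/146  95/  6/252  90/  6/246  98/ 15/137  90/ 11/134  12/196/120  97/ 17/137 103/ 13/133  90/ 12/131  85/ 12/132  95/ 12/133  95/  6/239  95/  7/235  90/  5/235  94/  7/239
```

Request:
step_arm:
  gripper: [45,45,45,45,45]
  slide:
    - [0,-15,20]
    - [0,-29,50]
    - [0,-29,50]
    - [0,-29,50]
    - [0,-29,50]
  delta_rot:
    - [0,0,0.003]
    - [0,0,0.003]
    - [0,0,0.003]
    - [0,0,0.003]
    - [0,0,0.003]

```text
time_s: 30.38
ee_pos: [0.4905, 0.2173, 0.3055]
tcp_rot: [-3.141, -0.002, -0.047]
force: [0.7, -1.0, -0.1]
grip_width: 0.0447
finger_force: 0.0
```

Run:
```python
from h import *
p,R,s=pose();print(p,s['tcp_rot'])
i=env.grab_frame("wrist");cv2.imwrite("pics/w11.png",i);j=cv2.imread("pics/w4.png")
for nm,k in(("before",j),("after",i)):
    h=cv2.cvtColor(k,cv2.COLOR_BGR2HSV);m=cv2.inRange(h,(18,150,100),(32,255,255));m[:,:170]=0;m[:,215:]=0;m[:140]=0;m[260:]=0
    n,l,st,c=cv2.connectedComponentsWithStats(m);b=1+np.argmax(st[1:,4]);print(nm,"plate",st[b],c[b])
    print(barrow(k,210,40,110))
    m=cv2.inRange(h,(18,110,60),(35,255,255));m[:,:360]=0;m[200:]=0;m[:80]=0;m[:,430:]=0;print("tape",cv2.boundingRect(m))
```

```text
[0.49048305 0.21734967 0.30548452] [-3.14085979e+00 -1.55822354e-03 -4.70041628e-02]
before plate [183 164  18  68 304] [190.16118421 209.09539474]
[(40, 48), (54, 76)]
tape (372, 98, 47, 61)
after plate [182 165  20  66 404] [190.27227723 207.73019802]
[(40, 48), (54, 79)]
tape (369, 98, 47, 61)
```

Request:
step_arm:
  gripper: [0,0,0,0,0,0,0]
  slide:
    - [0,40,0]
    - [0,80,0]
    - [0,120,20]
    - [0,160,50]
    - [0,165,95]
    - [0,165,95]
    - [0,165,95]
  delta_rot:
    - [0,0,0]
    - [0,0,0]
    - [0,0,0]
    - [0,0,0]
    - [0,0,0]
    - [0,0,0]
    - [0,0,0]

```text
time_s: 31.3
ee_pos: [0.4831, 0.0533, 0.2107]
tcp_rot: [-3.141, -0.001, -0.046]
force: [0.1, -0.0, 0.1]
grip_width: -0.0001
finger_force: 0.0
```

Run:
```python
from h import *
p,R,s=pose();print(p,s['force'])
i=env.grab_frame("wrist");cv2.imwrite("pics/w12.png",i)
m=env.camera_model("wrist");T=np.array(m['T_tool_cam'])
def wp(P):
    c=T[:3,:3].T@(R.inv().apply(np.array(P)-p)-T[:3,3]);return m['cx']-m['fx']*c[0]/c[2],m['cy']+m['fy']*c[1]/c[2]
h=cv2.cvtColor(i,cv2.COLOR_BGR2HSV);print(wp((.5,.304,.078)))
for x in np.arange(.55,.43,-.012):
    print("%.2f"%x,' '.join("%3d/%3d/%3d"%tuple(h[int(b),int(a)]) for a,b in [wp((x,y,.018)) for y in np.arange(.26,.365,.007)]))
```

```text
[0.48313353 0.05331257 0.21073887] [ 0.13754518 -0.01721852  0.10343277]
(np.float64(-15.99888175381193), np.float64(206.39140124930404))
0.55 113/ 55/ 37 124/ 54/ 33  14/199/ 77  13/200/ 93  12/191/228  12/192/229  45/ 20/ 25  90/ 11/ 23 105/ 26/ 20 120/  9/ 28  94/  8/236  94/  8/235  95/  6/236  94/  8/237  99/  8/236
0.54  23/ 51/100  23/ 55/ 98  12/198/ 76  12/194/101  12/196/225  12/195/227   8/175/182  10/122/ 96 108/ 64/ 20  98/ 36/ 28 116/ 41/ 44  94/  8/235  95/  6/236  99/  8/236  99/  8/237
0.53  24/ 99/119  24/103/116  12/208/ 70  12/189/101  12/196/222  12/193/228  11/146/177   8/178/ 99  30/ 85/  6  85/ 55/ 28 107/ 39/ 46  95/  6/236  94/  9/236  98/  9/237  94/  8/237
0.51  24/169/202  24/170/203  19/175/124  12/185/ 99  12/196/219  13/195/228  23/ 89/144   7/164/101  15/128/  8 150/ 45/ 17 108/ 31/ 41 103/ 40/ 45  95/  6/236  94/  8/236  94/  8/236
0.50  24/154/204  24/161/204  23/168/187  12/176/100  12/195/215  12/193/229  22/ 51/176   8/191/100  14/ 79/ 87 120/ 43/ 24 113/ 55/ 42 102/ 30/ 43  96/ 12/210  95/ 14/198  94/ 11/186
0.49  24/170/203 105/  2/244  22/166/
[... 372 characters left out ...]
5  13/171/100  12/189/190  12/193/230  12/193/205   8/120/211   8/151/103   0/  0/ 21 110/ 20/ 39 107/ 40/ 45 111/ 37/ 48 103/ 39/ 46  99/  8/236
0.45  24/164/204  30/  6/236  24/163/199  12/167/ 99  12/187/176  12/188/231  12/194/225 160/ 19/ 41  15/ 30/ 34 150/  6/ 44 114/ 19/ 68 108/ 33/ 92 100/ 15/ 52 100/ 16/ 47 114/ 26/ 50
0.44  14/ 41/ 69  16/ 76/ 64  11/ 63/ 57  12/144/ 99  12/178/176  12/184/227  12/186/225   4/ 31/ 57   5/ 29/ 53 160/ 14/ 56 110/ 12/ 65 110/ 14/ 54 150/  6/ 43 120/  6/ 44 114/ 28/ 45
0.43  10/ 55/ 70  18/ 61/ 71  13/ 57/ 72  11/111/ 92  10/126/105  12/175/226  12/177/225  10/ 36/ 63   5/ 28/ 55   0/  4/ 61  95/  7/235  94/  7/242 100/ 13/ 59 105/ 12/ 41 100/ 18/ 42
```

```bash
python3 -c "
from plant import env
print(env.job_done())"
```

```text
the job is handed in; nothing more can be done
None
```

I handed the job in at about 31 s. By my camera measurements all three packets lie in the tray under the caddy's mouth, the caddy is level with its flap shut, and the tape measure stands upright to the side. I saw no sign that a bystander moved, though I did not measure them again at the end, and the hand-in gave no verdict.

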